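# Shut the tagged isolation valve in the covered manifold box

## Robot

A 6-joint arm with a two-finger parallel gripper is mounted at the origin on a cart in front of the work surface, level with it; the furniture and walls round the work are solid. World frame = base frame: x ahead of the robot, y to its left, z up, the work surface at z = 0. Lengths are in m, angles in rad, forces in N, time in s.
With the tool pointing down it reaches from about 0.275 to 0.725 m from the base axis. Payload 5.6 kg.
Tool frame: the origin (TCP) lies at the very end of the fingers, on their centre line; the grasp point (between the pads) lies 19 mm behind it; z points along the fingers, y is the direction in which the jaws open and shut (so a half turn about z gives the same grasp; the last joint's range is limited). The gripper opens to 85 mm and grips with 20 to 120 N. Pads are 22 mm wide; open, the fingers measure 114 mm over their backs; the gripper's body (76 mm by 85 mm) begins 54 mm behind the grasp point. The pads swing forward as they close: fully open they stand 13 mm farther back than shut.
Start: joints at [1.553, 0.255, 0.108, 0, -1.424, -0.285], TCP at [0.164, 0.525, 0.231] pointing down, gripper open.
Joint ranges: [-2.95, 2.95], [-1.21, 1.97], [-1.09, 1.5], [-2.87, 1.71], [-2.94, -0.07], [-3.05, 3.05]. Speed limits (rad/s): [2.57, 2.57, 3.14, 3.14, 3.14, 3.14].

## Interface

Orientations are given as a unit quaternion [x, y, z, w].
In Python, from rig import get_state, grab_frame, close_job, trace, pinpoint gives the robot as it stands.
- The arm moves only by the shell command python3 -m jog 'ROWS' [FORCE]. ROWS is JSON, a list that holds one entry, the list of rows, each a list of 7 numbers: the turn, a rotation vector about the tool's x, y, z in rad, then the shift along the tool's x, y, z in mm, then the closure, from -1 (fully open) to 1 (shut). A call has 1 to 5 rows; each row shifts and turns the pose as measured when the row begins, along the tool's axes as they then stand; what a row does not reach is not made up. A row lasts 1/12 s, in which the tool goes at most 41.7 mm and 7.16 degrees, less where a joint would pass 70% of its speed; a pose out of reach is approached as far as the arm can. A call is refused whole if a number of a shift passes 41.7 or a number of a turn 0.125, either way. A call with a gripper value outside its range is refused whole. The fingers move at their own pace and stop on an object; FORCE is the grip in N (left out, the last holds). Time passes only in rows, so rows that do not move let the fingers close. It gives the time, the measured TCP pose, the force and the opening at its end, in the units of the state.
- get_state(): the state, without advancing time (a new reading comes with each control period).
- grab_frame(name): name is "scene" or "top" or "wrist"; returns a dict with "frame" (400x640x3 uint8, blue, green, red), "fovy" (degrees; the focal length in pixels is half the picture's height over the tangent of half this angle, whatever the lens; pixels are square), "cx", "cy" (the principal point, pixels), "T" (4x4, takes a point from camera to world coordinates). Camera axes: x right, y down, z forward; pixel columns grow to the right and rows downward; lengths in m; the calibration is good to about 2 mm. A picture is of the moment at which its call begins. There is no depth.
- close_job(): hands the job in, once; it reports no verdict.
Trained networks look in a picture, given as the dict that the camera call returned (one of the last four; its "shot" number tells which), for a name from the list of things; names that differ only in an ending like _2 or _b are one class to them, and where a whole thing is asked for, a point or a joint stands for the part that bears it (a point fixed in the world has none). Each returns a list of dicts, best first, with "conf" (0 to 1); they miss things now and then, are a little off and sometimes report something else, mostly with a low value. They report only what shows in the picture. A call takes as long as a camera call.
- trace(thing, picture): "mask" (400x640 bool, what is visible of it) and "box" ([left, top, right, bottom] in pixels, round what is visible of it).
- pinpoint(thing, picture): "at" ([column, row] in pixels: a listed point, or the origin of a listed thing).
The state is a dict: "clock": time; "joints": joint angles; "qd": joint speeds; "effort": joint torques, N m; "position": TCP position; "tool_rot": TCP orientation; "force": force on the tool from outside, world axes, zero at the start; "wrist_torque": the same for the moment, N m; "width": finger opening in m.
Only numpy, scipy, OpenCV 4.12 (cv2) and the standard library are available. Lean on these libraries where they do the work, as an engineer would, in place of code of your own. Each camera call takes 0.05 s, during which the arm holds its last target. There are 200 camera calls.

## Task

Push the sliding cover of the manifold box fully back to its stop with the fingers, then push the marked valve handle, the lever with the round disc on its end, fully shut: a quarter turn anticlockwise (its end swings to the left) to its stop. Nothing is to be gripped or lifted: the cover stays seated in its slide, the push stays gentle without ramming or squeezing, and the cover ends open. Leave the plain lever, the two small fittings on the box's ledge and the gauge and disc weight beside it as they are.

Things in the scene. Friction and masses are not known exactly. Their poses are not given: they have to be found in the camera images.
- box: low grey manifold box fixed to the bench, 300 (x) x 260 (y) x 60 mm tall; origin at the centre of its underside, x pointing away from the robot (turned by the box's yaw), y left, z up. Front half: a well under a sliding cover; rear half: a closed deck at z 50, stop strip to z 61 at the rear edge. Brass stubs stick out 20 mm at its right; on its left a ledge 12 mm high, x -145 to 5, y 130 to 174 mm
- well (a point): middle of the floor of the well that holds the two valves: box x -70, y 0, z 12 mm. The well is open above once the cover is back; inside it spans box x -140 to 0, y -120 to 120 mm; front and side walls are 10 mm thick, the front one up to z 50, the sides with guide strips up to z 60 mm
- cover (a joint): how far the aluminium cover has been slid back, along the box's +x: 0 = over the well (levers hidden but for their pivots), 0.14 m = hard stop, over the rear deck, well uncovered. Friction about 2 N; it stays where it is left. It starts within 25 mm of shut
- ridge (a point): top centre of the cover's raised finger ridge, a bar 120 mm long across the box (its y), 12 mm thick (x), 18 mm tall above the cover plate, top at z 78 of the box. The plate is 145 (x) x 238 (y) x 5 mm, its top at z 60, the ridge across its middle; ridge x in the box = -0.0725 + cover joint
- cover_plate (a joint): how far the cover plate is lifted off its runners, m: 0 = seated. The plate (0.4 kg) just lies in the slide and would lift off if pulled up
- tagged_lever (a joint): angle of the marked valve handle: a flat steel lever with a round disc, 30 mm across, 6 mm thick, on top of its end. 0 = pointing along the box's +x (open); grows anticlockwise from above to 1.571, a hard stop, pointing along the box's +y (shut). About 2 N moves it; it stays where it is left. Starts within 0.25 of open.
- tagged_end (a point): middle of the tagged lever's bar below its disc centre, 55 mm out from the pivot. The bar is 10 mm wide, reaches to 63 mm from the pivot (disc to 70 mm), bar from z 26 to 40 mm of the box, disc from z 40 to 46 mm
- tagged_valve: round brass base (34 mm) of the tagged lever; origin on the lever's pivot axis, on the well floor, axes as the box's. The pivot is at x -110 mm in the box and at y +30 or -65 mm: the two valves change places
- plain_lever (a joint): angle of the other valve handle: the same lever without the disc. 0 = pointing along the box's +x (open); grows anticlockwise from above to 1.571, a hard stop, pointing along the box's +y (shut). About 2 N moves it; it stays where it is left. Starts within 0.25 of open. To be left as it is
- plain_end (a point): the same point on the plain lever, 55 mm out from its pivot
- plain_valve: round brass base (34 mm) of the plain lever; origin on its pivot axis, on the well floor, in the place the tagged valve does not have
- blank_plug: small knurled steel blanking plug, 20 mm wide, 22 mm tall, standing loose on the ledge of the box; origin under its centre. Bystander
- brass_adapter: small threaded brass pipe adapter, 22 mm wide, 25 mm tall, standing loose on the ledge of the box; origin under its centre. Bystander
- gauge: round pressure gauge lying face up, 105x68x32 mm, on the bench to the left of the box; origin under its centre. Bystander
- disc_weight: flat round slotted steel weight, 82 mm across, 12 mm thick, on the bench to the left of the box; origin under its centre. Bystander

How it is judged:
By the outcome, as a careful person would: the job done as asked, in the order asked, and still so for the second after the job is handed in, with the robot touching nothing.
It also fails if it takes over 45 s, if anything falls off the work surface, if the arm or the gripper's body presses on something with over 40 N, if the wrist force passes 120 N, or if a joint passes its speed limit or range.

## Working session

There is one attempt and no reset: what is moved stays moved. The work goes in short steps, Python scripts to look and compute and a shell command to move; the robot and the scene stay as the last step left them, time stands still between calls to the robot, and variables do not carry over. Pictures are saved under pics/ and viewed, about 8 in all and at most 12, crops included, and the job is handed in when it is done.

```bash
mkdir -p pics; cat > h.py <<'E'
import numpy as np, cv2
from rig import *
def ray(f,at):
    F=200/np.tan(np.radians(f["fovy"])/2) if True else 0
    T=np.array(f["T"]); d=T[:3,:3]@np.array([(at[0]-f["cx"])/F,(at[1]-f["cy"])/F,1]); return T[:3,3],d
def onz(f,at,z):
    o,d=ray(f,at); return o+d*(z-o[2])/d[2]
def proj(f,p):
    F=200/np.tan(np.radians(f["fovy"])/2); T=np.array(f["T"]); q=T[:3,:3].T@(np.array(p)-T[:3,3]); return [q[0]/q[2]*F+f["cx"],q[1]/q[2]*F+f["cy"]]
E
python3 - <<'E'
from h import *
s=get_state(); print({k:np.round(v,3).tolist() for k,v in s.items()})
Z=dict(box=0,ridge=.078,tagged_valve=.012,plain_valve=.012,tagged_end=.033,blank_plug=.012,brass_adapter=.012,gauge=0,disc_weight=0,well=.012)
for n in("scene","top"):
    f=grab_frame(n); cv2.imwrite(f"pics/{n}0.png",f["frame"]); print(n,np.round(f["T"],2).tolist())
    for k,z in Z.items():
        for r in pinpoint(k,f)[:2]: print(k,round(r["conf"],2),np.round(r["at"]),np.round(onz(f,r["at"],z),3))
E
```

```text
{'clock': 0.0, 'joints': [1.553, 0.256, 0.107, -0.001, -1.424, -0.285], 'qd': [0.0, 0.001, 0.001, 0.001, -0.0, -0.001], 'effort': [0.0, -38.663, 23.794, 5.365, -0.006, 0.0], 'position': [0.164, 0.525, 0.23], 'tool_rot': [0.989, -0.151, -0.0, 0.001], 'force': [0.94, 0.249, -0.215], 'wrist_torque': [0.03, -0.034, 0.031], 'width': 0.085}
scene [[-0.53, -0.38, 0.76, -0.26], [-0.85, 0.23, -0.48, 0.55], [0.01, -0.9, -0.45, 0.51], [0.0, 0.0, 0.0, 1.0]]
box 0.81 [353. 208.] [ 0.548 -0.049  0.   ]
tagged_valve 0.37 [367. 222.] [ 0.459 -0.025  0.012]
tagged_valve 0.23 [195. 249.] [0.547 0.333 0.012]
plain_valve 0.57 [402. 216.] [ 0.44  -0.107  0.012]
blank_plug 0.61 [200. 249.] [0.541 0.326 0.012]
blank_plug 0.53 [311. 233.] [0.482 0.106 0.012]
brass_adapter 0.62 [303. 224.] [0.524 0.1   0.012]
disc_weight 0.62 [196. 250.] [0.561 0.327 0.   ]
well 0.67 [372. 215.] [ 0.48  -0.054  0.012]
top [[0.01, -0.99, 0.16, 0.35], [-1.0, -0.01, 0.0, 0.1], [0.0, -0.16, -0.99, 0.93], [0.0, 0.0, 0.0, 1.0]]
box 0.81 [391. 178.] [ 0.555 -0.059  0.   ]
ridge 0.63 [394. 202.] [ 0.482 -0.053  0.078]
tagged_valve 0.68 [389. 203.] [ 0.489 -0.052  0.012]
blank_plug 0.4 [326. 207.] [0.479 0.104 0.012]
brass_adapter 0.44 [323. 189.] [0.524 0.112 0.012]
gauge 0.94 [242. 239.] [0.397 0.312 0.   ]
disc_weight 0.98 [239. 176.] [0.556 0.327 0.   ]
```

```bash
python3 - <<'E'
import cv2
a=cv2.imread("pics/top0.png")[90:310,180:560];cv2.imwrite("pics/topc.png",cv2.resize(a,None,fx=2,fy=2))
E
```

```text
(no output)
```

View pics/topc.png

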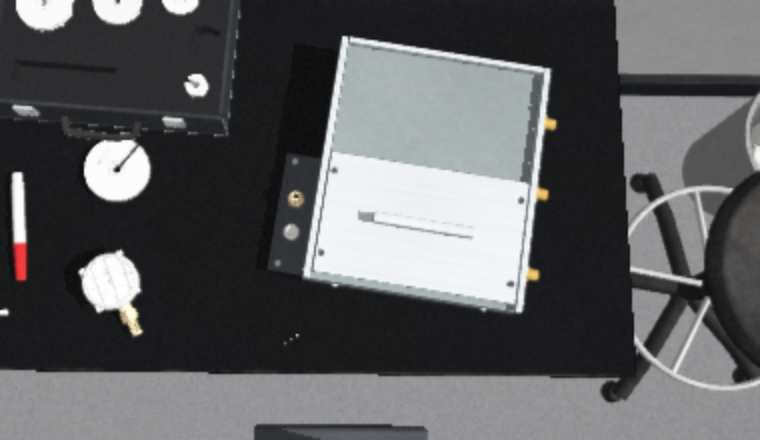

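View pics/scene0.png

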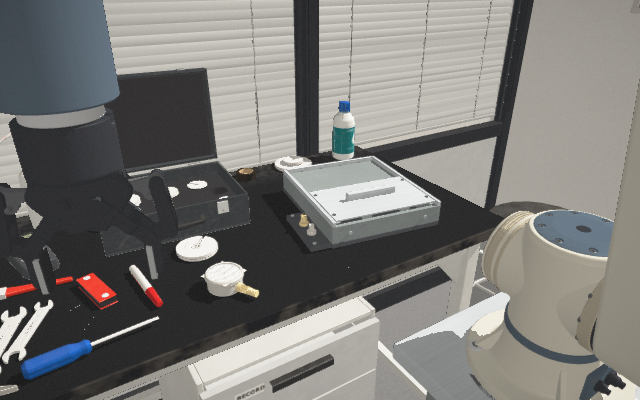

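Scene: the box is yawed clockwise by about 9°. In the top crop the ridge runs from (360,213) to (473,235), the plug and adapter stand on the left ledge, and the gauge and weight are farther left. I'll fit the box pose from its corners.

```bash
cat >> h.py <<'E'
def R2(a): return np.array([[np.cos(a),-np.sin(a)],[np.sin(a),np.cos(a)]])
def w(pose,p): # box->world
    q=R2(pose[2])@np.array(p[:2])+pose[:2]; return np.array([*q,p[2]])
E
python3 - <<'E'
from h import *
from scipy.optimize import least_squares
f=grab_frame("top")
c=lambda x,y:np.array([x/2+180,y/2+90])
P=[((305,278),(-.15,.13,.06)),((345,38),(.15,.13,.061)),((550,70),(.15,-.13,.061)),((521,306),(-.15,-.13,.06))]
r=least_squares(lambda q:np.concatenate([np.array(proj(f,w(q,b)))-c(*p) for p,b in P]),[.55,-.05,-.16])
print(r.x,r.fun.round(1))
for p in((360,211),(473,233)):
    z=onz(f,c(*p),.078); print(z, R2(-r.x[2])@(z[:2]-r.x[:2]))
s=get_state(); t=w(r.x,(-.12,0,.2)); print(t, t-s["position"])
E
```

```text
[ 0.55057244 -0.05968017 -0.1467503 ] [-1.  -0.6 -2.  -1.5  1.1 -1.4  1.9  3.1]
[0.49668557 0.0257658  0.078     ] [-0.06580193  0.07664799]
[ 0.47249901 -0.10442643  0.078     ] [-0.07069128 -0.05568153]
[ 0.43186226 -0.04213327  0.2       ] [ 0.26789    -0.56711118 -0.03127955]
```

```bash
r='[20,29,0,1]'
python3 -m jog '[[[0,0,-0.075,20,29,0,1],[0,0,-0.075,20,29,0,1],[0,0,0,20,29,0,1],[0,0,0,20,29,0,1],[0,0,0,20,29,0,1]]]' 20
python3 -m jog '[[[0,0,0,20,29,0,1],[0,0,0,20,29,0,1],[0,0,0,20,29,0,1],[0,0,0,20,29,0,1],[0,0,0,20,29,0,1]]]'
python3 -m jog '[[[0,0,0,20,29,0,1],[0,0,0,20,29,0,1],[0,0,0,20,29,0,1],[0,0,0,20,29,0,1],[0,0,0,0,0,0,1]]]'
```

```text
clock: 1.57
position: [0.2336, 0.3625, 0.2283]
tool_rot: [0.998, -0.069, -0.0, 0.002]
force: [2.3, 0.7, 0.5]
width: 0.0255
clock: 1.98
position: [0.3145, 0.1969, 0.2298]
tool_rot: [0.998, -0.067, 0.001, -0.0]
force: [2.2, 0.1, -0.7]
width: -0.0
clock: 2.4
position: [0.381, 0.0597, 0.2318]
tool_rot: [0.998, -0.069, 0.003, -0.001]
force: [0.1, 1.0, 0.2]
width: 0.0
```

```bash

python3 -m jog '[[[0,0,0,18,31,0,1],[0,0,0,18,31,0,1],[0,0,0,18,31,0,1],[0,0,0,0,0,0,1]]]'
python3 - <<'E'
from h import *
s=get_state(); print(s["position"],s["force"])
f=grab_frame("wrist"); cv2.imwrite("pics/w1.png",f["frame"]); print(np.round(f["T"],3).tolist())
g=grab_frame("top"); cv2.imwrite("pics/t1.png",g["frame"])
for n,f in(("w",f),("t",g)):
  for k,z in dict(box=0,ridge=.078,tagged_valve=.012,plain_valve=.012,well=.012).items():
    for r in pinpoint(k,f)[:1]: print(n,k,round(r["conf"],2),np.round(r["at"]),np.round(onz(f,r["at"],z),3))
E
```

```text
clock: 2.73
position: [0.4236, -0.044, 0.2325]
tool_rot: [0.998, -0.068, 0.005, -0.002]
force: [0.2, 2.0, 0.2]
width: -0.0001
[ 0.42355572 -0.0439678   0.23252952] [0.17464613 1.95440886 0.24870568]
[[-0.136, -0.943, -0.303, 0.502], [-0.991, 0.128, 0.045, -0.057], [-0.004, 0.306, -0.952, 0.376], [0.0, 0.0, 0.0, 1.0]]
w ridge 0.67 [318. 110.] [ 0.482 -0.051  0.078]
w well 0.6 [317. 109.] [ 0.478 -0.049  0.012]
```

View pics/w1.png

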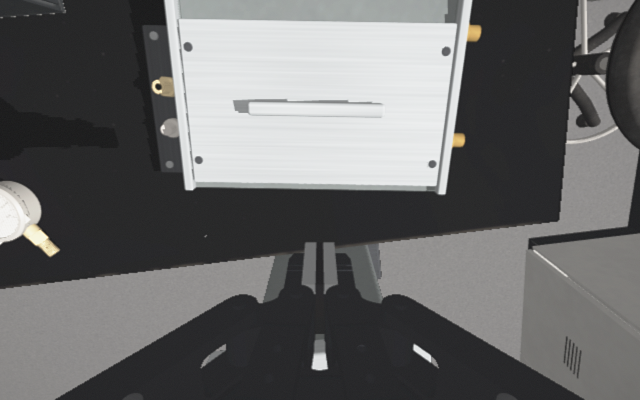

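```bash
python3 - <<'E'
from h import *
f=grab_frame("wrist")
for n,p,z in (("ridgeL",(249,108),.078),("ridgeR",(383,111),.078),("FL",(186,190),.06),("FR",(445,194),.06),("hFL",(198,160),.06),("hFR",(433,164),.06),("hBL",(188,47),.06),("hBR",(446,51),.06),("plateF_mid",(315,186),.06),("plateB_mid",(318,21),.06)):
    print(n,onz(f,p,z).round(4))
E
```

```text
ridgeL [0.49   0.0128 0.078 ]
ridgeR [ 0.4725 -0.1019  0.078 ]
FL [0.4199 0.0939 0.06  ]
FR [ 0.3829 -0.16    0.06  ]
hFL [0.4479 0.0748 0.06  ]
hFR [ 0.4149 -0.1491  0.06  ]
hBL [0.5471 0.0594 0.06  ]
hBR [ 0.5146 -0.163   0.06  ]
plateF_mid [ 0.4076 -0.0334  0.06  ]
plateB_mid [ 0.5525 -0.0556  0.06  ]
```

```bash

python3 -m jog '[[[0,0,0.013,5,-1.5,29,1],[0,0,0,5,-1.5,29,1],[0,0,0,5,-1.5,29,1],[0,0,0,5,-1.5,29,1],[0,0,0,5,-1.5,29,1]]]'
python3 -m jog '[[[0,0,0,0,0,0,1],[0,0,0,0,0,0,1]]]'
```

```text
clock: 3.8
position: [0.4571, -0.0334, 0.0916]
tool_rot: [0.997, -0.071, 0.015, -0.005]
force: [0.6, -0.1, -0.3]
width: -0.0001
clock: 3.97
position: [0.4538, -0.0338, 0.0864]
tool_rot: [0.997, -0.071, 0.009, -0.003]
force: [0.3, 0.2, 1.3]
width: -0.0001
```

```bash

python3 -m jog '[[[0,0,0,-1,3,7,1],[0,0,0,-1,3,7,1],[0,0,0,0,0,5,1],[0,0,0,0,0,0,1],[0,0,0,0,0,0,1]]]'
```

```text
clock: 4.38
position: [0.4537, -0.0396, 0.0707]
tool_rot: [0.997, -0.071, 0.013, -0.004]
force: [0.2, -0.4, -0.2]
width: -0.0001
```

```bash
python3 - <<'E'
from h import *
f=grab_frame("wrist"); cv2.imwrite("pics/w2.png",f["frame"]); print(get_state()["position"],get_state()["force"])
E
```

```text
[ 0.45378671 -0.03960574  0.07078869] [ 0.16054801 -0.06487722  0.4200129 ]
```

View pics/w2.png

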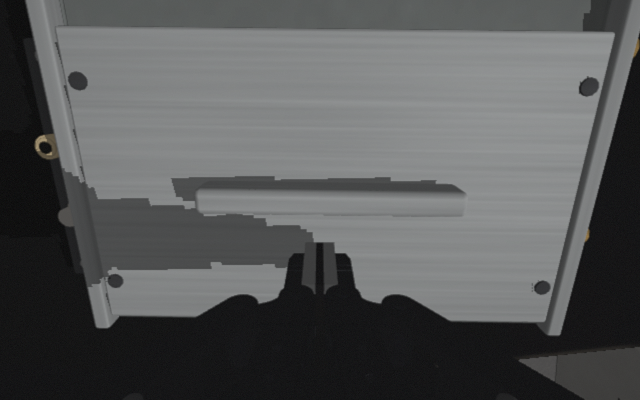

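```bash

python3 -m jog '[[[0,-0.026,0,0,0,3,1],[0,0,0,4,0,2,1],[0,0,0,4,0,0,1],[0,0,0,4,0,0,1],[0,0,0,4,0,0,1]]]'
python3 -m jog '[[[0,0,0,6,0,0,1],[0,0,0,6,0,0,1],[0,0,0,6,0,0,1]]]'
```

```text
clock: 4.85
position: [0.4711, -0.0417, 0.0677]
tool_rot: [0.997, -0.071, 0.002, -0.006]
force: [-1.6, 1.0, 0.4]
width: -0.0002
clock: 5.1
position: [0.4891, -0.0445, 0.0676]
tool_rot: [0.997, -0.071, 0.001, -0.006]
force: [-2.3, 0.9, 2.2]
width: -0.0001
```

```bash

python3 -m jog '[[[0,0,0,8,0,0,1],[0,0,0,8,0,0,1],[0,0,0,8,0,0,1],[0,0,0,8,0,0,1],[0,0,0,8,0,0,1]]]'
python3 -m jog '[[[0,0,0,8,0,0,1],[0,0,0,8,0,0,1],[0,0,0,8,0,0,1],[0,0,0,8,0,0,1],[0,0,0,6,0,0,1]]]'
python3 -m jog '[[[0,0,0,4,0,0,1],[0,0,0,4,0,0,1],[0,0,0,4,0,0,1]]]'
```

```text
clock: 5.52
position: [0.5326, -0.0512, 0.0676]
tool_rot: [0.997, -0.071, 0.001, -0.005]
force: [-1.9, 0.5, 1.7]
width: -0.0
clock: 5.93
position: [0.5751, -0.0577, 0.0674]
tool_rot: [0.997, -0.071, 0.001, -0.005]
force: [-3.3, -0.1, 2.0]
width: 0.0004
clock: 6.18
position: [0.5888, -0.0598, 0.0671]
tool_rot: [0.997, -0.071, 0.001, -0.005]
force: [-2.0, 0.2, 2.6]
width: 0.0
```

```bash

python3 -m jog '[[[0,0,0,2.5,0,0,1],[0,0,0,2.5,0,0,1],[0,0,0,2.5,0,0,1]]]'
python3 -m jog '[[[0,0,0,2,0,0,1],[0,0,0,2,0,0,1]]]'
```

```text
clock: 6.43
position: [0.597, -0.061, 0.0671]
tool_rot: [0.997, -0.071, 0.0, -0.005]
force: [-1.6, -0.3, 1.8]
width: -0.0001
clock: 6.6
position: [0.6011, -0.0617, 0.0671]
tool_rot: [0.997, -0.071, 0.0, -0.005]
force: [-1.8, -1.0, 2.1]
width: 0.0003
```

```bash

python3 -m jog '[[[0,0,0,2,0,0,1],[0,0,0,2,0,0,1]]]'
python3 -m jog '[[[0,0,0,2,0,0,1],[0,0,0,1.5,0,0,1]]]'
```

```text
clock: 6.77
position: [0.6021, -0.0619, 0.0669]
tool_rot: [0.997, -0.071, -0.003, -0.005]
force: [-12.1, 3.7, 9.2]
width: -0.0001
clock: 6.93
position: [0.602, -0.0619, 0.067]
tool_rot: [0.997, -0.071, -0.007, -0.005]
force: [-6.6, 1.1, 4.4]
width: 0.0001
```

```bash

python3 -m jog '[[[0,0,0,-4,0,0,1],[0,0,0,-10,0,0,1],[0,0,0,-20,0,-15,1],[0,0,0,-30,0,-25,1],[0,0,0,-30,0,-25,1]]]'
python3 -m jog '[[[0,0,0,-30,0,-25,1],[0,0,0,-30,0,-25,1],[0,0,0,-20,0,-20,1],[0,0,0,0,0,0,1]]]'
python3 - <<'E'
from h import *
f=grab_frame("wrist"); cv2.imwrite("pics/w3.png",f["frame"])
for k,z in dict(ridge=.078,tagged_valve=.012,tagged_end=.033,plain_valve=.012,plain_end=.033,well=.012).items():
    for r in pinpoint(k,f)[:2]: print(k,round(r["conf"],2),np.round(r["at"]),onz(f,r["at"],z).round(4))
for k in("tagged_lever","plain_lever"):
    for r in trace(k,f)[:2]: print(k,round(r["conf"],2),r["box"])
E
```

```text
clock: 7.35
position: [0.5098, -0.0486, 0.1282]
tool_rot: [0.997, -0.072, -0.009, -0.005]
force: [0.2, -0.1, 1.6]
width: 0.0002
clock: 7.68
position: [0.4286, -0.037, 0.2078]
tool_rot: [0.997, -0.071, -0.001, -0.007]
force: [-0.2, -0.4, 0.4]
width: -0.0001
tagged_valve 0.75 [297. 149.] [ 0.4467 -0.0152  0.012 ]
tagged_end 0.59 [291.  93.] [ 0.5017 -0.021   0.033 ]
plain_valve 0.89 [391. 153.] [ 0.4292 -0.1101  0.012 ]
plain_end 0.56 [389.  97.] [ 0.4858 -0.1085  0.033 ]
well 0.78 [324. 109.] [ 0.482 -0.048  0.012]
tagged_lever 0.97 [274.6, 76.5, 306.3, 165.6]
tagged_lever 0.22 [275.9, 73.9, 312.3, 165.3]
plain_lever 0.86 [382.0, 86.2, 406.5, 166.3]
```

View pics/w3.png

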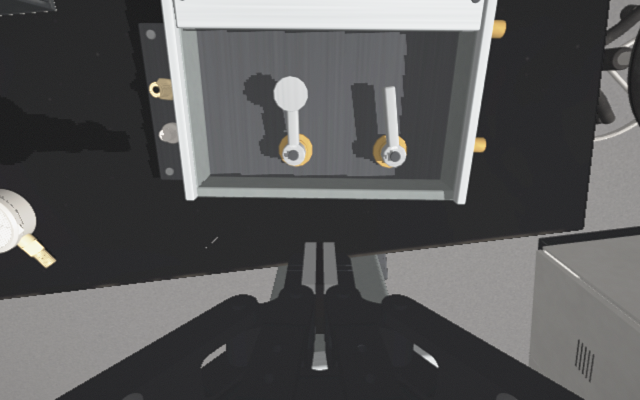

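The tagged lever (disc at (291,93), pivot at (295,152)) is the left valve and is close to open. The plain lever is to its right. The well is uncovered. I'll go down between the two levers.

```bash
cat >> h.py <<'E'
B=np.array([.550,-.060,-.149])
def rel():
    s=get_state(); q=R2(-B[2])@(np.array(s["position"][:2])-B[:2])-[-.110,.030]
    print("rel pivot mm",(q*1000).round(1),"z",round(s["position"][2]*1000,1),"F box",(R2(-B[2])@s["force"][:2]).round(1),round(s["force"][2],1),np.round(s["tool_rot"],3))
E
python3 -m jog '[[[0,0,0,13,3.5,24,1],[0,0,0,13,3.5,24,1],[0,0,0,13,3.5,24,1],[0,0,0,13,3.5,24,1],[0,0,0,12,3.5,24,1]]]'
python3 -m jog '[[[0,0,0,0,0,0,1],[0,0,0,0,0,0,1]]]'
python3 -c "
from h import *
rel(); f=grab_frame('wrist'); cv2.imwrite('pics/w4.png',f['frame'])
for k,z in dict(tagged_valve=.012,tagged_end=.033,plain_end=.033).items():
    for r in pinpoint(k,f)[:1]: print(k,round(r['conf'],2),r['at'],onz(f,r['at'],z).round(4))"
```

```text
clock: 8.55
position: [0.495, -0.0632, 0.0806]
tool_rot: [0.997, -0.071, -0.002, -0.006]
force: [0.6, 0.4, 0.8]
width: 0.0002
clock: 8.72
position: [0.4931, -0.0644, 0.074]
tool_rot: [0.997, -0.072, -0.008, -0.005]
force: [0.7, 0.0, 0.8]
width: 0.0004
rel pivot mm [ 54.4 -42.8] z 74.0 F box [0.7 0.1] 0.8 [ 0.997 -0.072 -0.008 -0.005]
tagged_valve 0.85 [256.2, 279.7] [ 0.4464 -0.0133  0.012 ]
tagged_end 0.75 [241.6, 219.3] [ 0.5019 -0.0201  0.033 ]
plain_end 0.79 [391.4, 224.3] [ 0.4862 -0.1078  0.033 ]
```

View pics/w4.png

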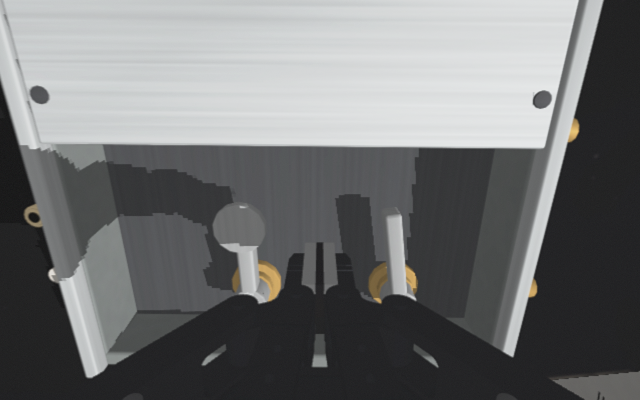

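```bash

python3 -m jog '[[[0,0,0,-1,0,14,1],[0,0,0,-1,0,14,1],[0,0,0,-1,0,9,1],[0,0,0,0,0,3,1],[0,0,0,0,0,0,1]]]'; python3 -c "from h import *;rel()"
```

```text
clock: 9.33
position: [0.4942, -0.0615, 0.0422]
tool_rot: [0.997, -0.07, 0.002, -0.007]
force: [0.2, -0.4, -0.5]
width: -0.0
rel pivot mm [ 55.  -39.8] z 42.2 F box [ 0.3 -0.4] -0.5 [ 0.997 -0.07   0.002 -0.007]
```

```bash

python3 -m jog '[[[0,0,0,-2,0,6,1],[0,0,0,-2,0,5,1],[0,0,0,-1,-4,1,1],[0,0,0,0,-5,0,1],[0,0,0,0,-5,0,1]]]'; python3 -c "from h import *;rel()"
python3 -m jog '[[[0,0,0,0,-5,0,1],[0,0,0,0,-5,0,1]]]'; python3 -c "from h import *;rel()"
```

```text
clock: 9.75
position: [0.4922, -0.0461, 0.0317]
tool_rot: [0.997, -0.071, 0.004, -0.007]
force: [1.1, -2.4, -0.4]
width: 0.0002
rel pivot mm [ 50.8 -24.9] z 31.7 F box [ 1.5 -2.2] -0.4 [ 0.997 -0.071  0.004 -0.007]
clock: 9.92
position: [0.4943, -0.0354, 0.0323]
tool_rot: [0.997, -0.07, 0.005, -0.006]
force: [-0.4, -1.1, -1.0]
width: 0.0001
rel pivot mm [ 51.3 -14. ] z 32.3 F box [-0.3 -1.2] -1.0 [ 0.997 -0.07   0.005 -0.006]
```

```bash

python3 -m jog '[[[0,0,0,0,-5,0,1],[0,0,0,0,-5,0,1],[0,0,0,0,-5,0,1],[0,0,0,-0.5,-5,0,1]]]'; python3 -c "from h import *;rel()"
python3 -m jog '[[[0,0,0,-1.5,-5,0,1],[0,0,0,-1.5,-5,0,1]]]'; python3 -c "from h import *;rel()"
```

```text
clock: 10.25
position: [0.4948, -0.0139, 0.0319]
tool_rot: [0.998, -0.07, 0.002, -0.005]
force: [-3.4, -3.1, 1.1]
width: -0.0001
rel pivot mm [48.5  7.4] z 31.9 F box [-2.9 -3.6] 1.1 [ 0.998 -0.07   0.002 -0.005]
clock: 10.42
position: [0.4913, -0.0034, 0.0316]
tool_rot: [0.998, -0.07, 0.0, -0.004]
force: [-3.6, -4.8, 1.0]
width: -0.0002
rel pivot mm [43.6 17.3] z 31.6 F box [-2.8 -5.2] 1.0 [ 0.998 -0.07   0.    -0.004]
```

```bash
python3 -c "
from h import *
for n in('wrist','top'):
  f=grab_frame(n); 
  cv2.imwrite('pics/%s5.png'%n,f['frame'])
  for r in pinpoint('tagged_end',f)[:1]:
    p=onz(f,r['at'],.033); print(n,r['conf'],r['at'],R2(-B[2])@(p[:2]-B[:2])-[-.11,.03])"
```

```text
wrist 0.79 [261.5, 274.1] [0.03551471 0.04389004]
top 0.62 [354.3, 200.6] [0.03793409 0.05587924]
```

View pics/wrist5.png

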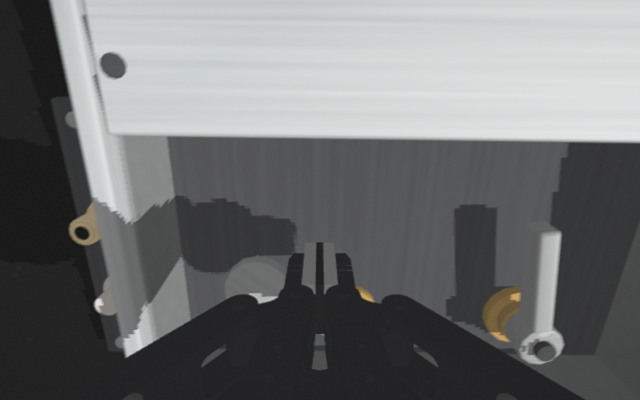

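```bash

python3 -m jog '[[[0,0,0,-2,-5,0,1],[0,0,0,-3,-4.5,0,1],[0,0,0,-3,-4,0,1]]]'; python3 -c "from h import *;rel()"
python3 -m jog '[[[0,0,0,-3,-3,0,1],[0,0,0,-3,-3,0,1]]]'; python3 -c "from h import *;rel()"
```

```text
clock: 10.87
position: [0.4881, 0.012, 0.0325]
tool_rot: [0.997, -0.071, 0.003, -0.005]
force: [-0.1, -1.8, -0.5]
width: -0.0
rel pivot mm [38.1 32. ] z 32.5 F box [ 0.2 -1.8] -0.5 [ 0.997 -0.071  0.003 -0.005]
clock: 11.03
position: [0.4837, 0.0201, 0.033]
tool_rot: [0.997, -0.071, 0.004, -0.006]
force: [0.8, -1.9, -0.3]
width: -0.0001
rel pivot mm [32.6 39.4] z 33.0 F box [ 1.1 -1.8] -0.3 [ 0.997 -0.071  0.004 -0.006]
```

Now nearly pure −x push at about r 42.

```bash

python3 -m jog '[[[0,0,0,-3,-1,0,1],[0,0,0,-3,-0.5,0,1]]]'; python3 -c "from h import *;rel()"
python3 -m jog '[[[0,0,0,-2.5,0,0,1],[0,0,0,-2,0,0,1]]]'; python3 -c "from h import *;rel()"
```

```text
clock: 11.2
position: [0.4779, 0.0235, 0.0332]
tool_rot: [0.998, -0.07, 0.005, -0.006]
force: [0.6, -1.0, -0.1]
width: 0.0001
rel pivot mm [26.3 41.9] z 33.2 F box [ 0.7 -0.9] -0.1 [ 0.998 -0.07   0.005 -0.006]
clock: 11.37
position: [0.4755, 0.0247, 0.0339]
tool_rot: [0.998, -0.069, 0.008, -0.007]
force: [9.1, -6.8, -9.4]
width: -0.0001
rel pivot mm [23.7 42.7] z 33.9 F box [10.  -5.3] -9.4 [ 0.998 -0.069  0.008 -0.007]
```

```bash

python3 -m jog '[[[0,0,0,-2,0,0,1],[0,0,0,-1.5,0,0,1]]]'; python3 -c "from h import *;rel()"
python3 -m jog '[[[0,0,0,4,1,0,1],[0,0,0,6,2,0,1],[0,0,0,5,1,-10,1],[0,0,0,0,0,-20,1],[0,0,0,0,0,-30,1]]]'
python3 -m jog '[[[0,0,0,-14,0,-35,1],[0,0,0,-14,0,-35,1],[0,0,0,-14,0,-35,1],[0,0,0,-14,0,-35,1],[0,0,0,0,0,0,1]]]'
python3 -c "
from h import *
rel()
for n in('wrist','top'):
  f=grab_frame(n); cv2.imwrite('pics/%s6.png'%n,f['frame'])
  for k,z in dict(tagged_end=.033,plain_end=.033,tagged_valve=.012,plain_valve=.012,ridge=.078).items():
   for r in pinpoint(k,f)[:1]:
    p=onz(f,r['at'],z); print(n,k,round(r['conf'],2),r['at'],(R2(-B[2])@(p[:2]-B[:2])).round(4))"
```

```text
clock: 11.53
position: [0.4754, 0.0243, 0.0346]
tool_rot: [0.998, -0.068, 0.012, -0.006]
force: [5.7, -7.0, -5.3]
width: -0.0002
rel pivot mm [23.7 42.3] z 34.6 F box [ 6.7 -6.1] -5.3 [ 0.998 -0.068  0.012 -0.006]
clock: 11.95
position: [0.4849, 0.017, 0.0908]
tool_rot: [0.998, -0.069, 0.005, -0.005]
force: [0.6, 0.4, -0.9]
width: 0.0002
clock: 12.37
position: [0.428, 0.0237, 0.2417]
tool_rot: [0.997, -0.07, 0.008, -0.008]
force: [1.2, -0.0, 0.5]
width: 0.0001
rel pivot mm [-23.1  34.7] z 241.7 F box [1.2 0.1] 0.5 [ 0.997 -0.07   0.008 -0.008]
wrist tagged_end 0.83 [300.8, 141.5] [-0.1096  0.0863]
wrist plain_end 0.69 [443.9, 92.4] [-0.0587 -0.0576]
wrist tagged_valve 0.83 [352.5, 139.7] [-0.1102  0.0302]
wrist plain_valve 0.78 [439.5, 142.5] [-0.1122 -0.0663]
```

View pics/wrist6.png

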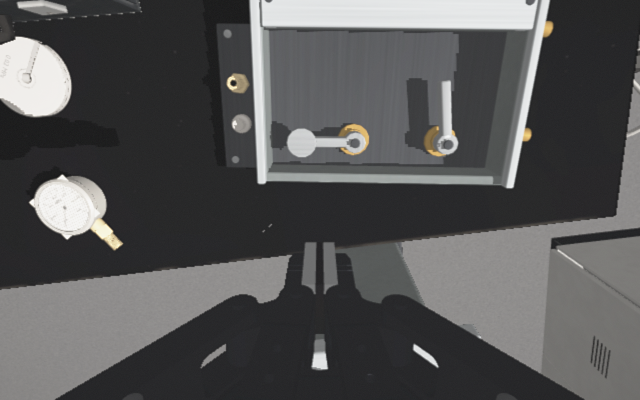

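The tagged lever lies along +y at its stop, with its disc at (301,142). The plain lever, plug, adapter, gauge and weight look undisturbed. Last check: the cover's front edge and seating.

```bash
python3 -c "
from h import *
b=lambda p:(R2(-B[2])@(p[:2]-B[:2])).round(4)
f=grab_frame('wrist')
for p in((262,25),(400,28),(535,31)): print('cover front edge',b(onz(f,p,.0575)))
f=grab_frame('scene'); cv2.imwrite('pics/s7.png',cv2.resize(f['frame'][130:270,260:460],None,fx=3,fy=3))"
```

```text
cover front edge [-0.0081  0.1147]
cover front edge [-0.0097 -0.004 ]
cover front edge [-0.0112 -0.1199]
```

View pics/s7.png

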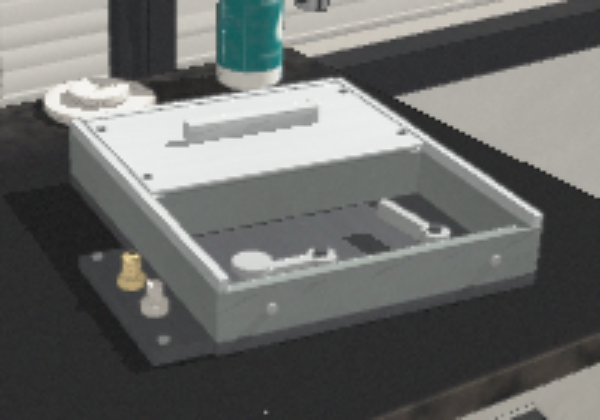

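```bash
python3 -c "
from h import *
b=lambda p:(R2(-B[2])@(p[:2]-B[:2])).round(4)
for n in('scene','top'):
  f=grab_frame(n); print(n,[(r['conf'],b(onz(f,r['at'],.078))) for r in pinpoint('ridge',f)[:1]])
cv2.imwrite('pics/t8.png',cv2.resize(f['frame'][95:260,310:480],None,fx=3.5,fy=3.5))"
```

```text
scene [(0.93, array([0.0797, 0.0013]))]
top []
```

View pics/t8.png

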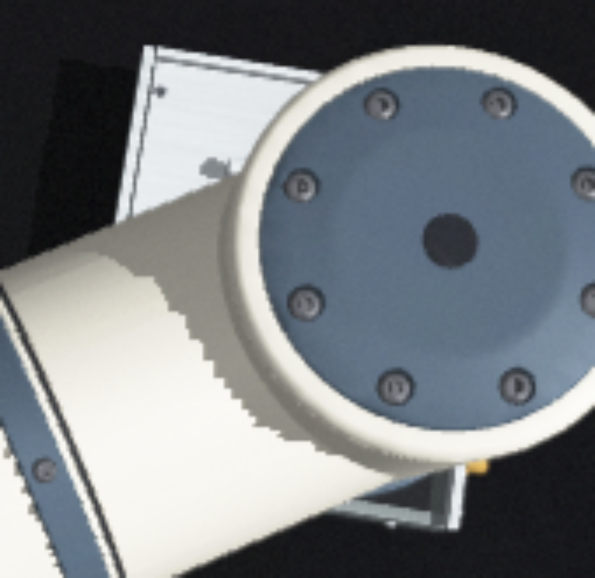

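The rear edge of the cover sits flush against the stop strip, so I'm handing in.

```bash
python3 -c "
from rig import *
print(close_job(), get_state()['clock'])"
```

```text
the job is handed in; nothing more can be done
the job is handed in; nothing more can be done
```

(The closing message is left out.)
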